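# Shut the gilding case and shoot its bolt by feel

## Robot

A 6-joint arm with a two-finger parallel gripper is mounted at the origin on the work surface; the furniture and walls round the work are solid. World frame = base frame: x ahead of the robot, y to its left, z up, the work surface at z = 0. Lengths are in m, angles in rad, forces in N, time in s.
With the tool pointing down it reaches from about 0.425 to 0.95 m from the base axis. Payload 3.5 kg.
Tool frame: the origin (TCP) lies on the centre line of the jaws, within the pads' length; the fingertips stand 17 mm ahead of it and the grasp point (between the pads) lies 2 mm behind it; z points along the fingers, y is the line along which they close (so a half turn about z gives the same grasp; the last joint's range is limited). The gripper opens to 85 mm and grips with 20 to 120 N. Pads are 22 mm wide; open, the fingers measure 114 mm over their backs; the gripper's body (76 mm by 85 mm) begins 54 mm behind the grasp point. The pads swing forward as they close: fully open they stand 13 mm farther back than shut.
Start: joints at [-1.399, 0.286, 1.577, -0, 1.279, -0.15], TCP at [0.214, -0.64, 0.248] pointing down, gripper open.
Joint ranges: [-2.77, 2.77], [-0.9, 2.22], [0.21, 2.48], [-1.53, 4.67], [0.24, 2.81], [-2.84, 2.84]. Speed limits (rad/s): [2.79, 2.79, 3.14, 3.14, 3.14, 3.14].

## Interface

Orientations are given as a unit quaternion [x, y, z, w].
In Python, from plant import ctrl gives the robot as it stands. The module is installed in compiled form; this text tells all that it offers.
- The arm moves only by the tool drive_tool, never from a script. Its argument "moves" is a list of rows, each a list of 3 entries, a list of its own where there are three numbers: the turn, a rotation vector about the tool's x, y, z in rad, then the shift along the tool's x, y, z in m, then the finger opening in m, from 0 to 0.0854. A call has 1 to 5 rows; each row shifts and turns the commanded pose from where the row before left it, along the tool's axes as they then stand; what a row does not reach is not made up. A row lasts 1/8 s, in which the tool goes at most 62.5 mm and 10.7 degrees, less where a joint would pass 70% of its speed; a pose out of reach is approached as far as the arm can. A call with a gripper value outside its range is refused whole. The fingers move at their own pace and stop on an object; "grip_force" is the grip in N (left out, the last holds). Time passes only in rows, so rows that do not move let the fingers close. It gives the time, the measured TCP pose, the force, the opening and the grip force at its end, in the units of the state.
- ctrl.get_state(): the state, without advancing time (a new reading comes with each control period).
- ctrl.read_camera(name): name is "side" or "top" or "wrist"; returns a dict with "image" (400x640x3 uint8, red, green, blue), "fx", "fy", "cx", "cy" (pixels), "dist" ([k1, k2, p1, p2, k3] as OpenCV has them; the pictures are not rectified), "R" (3x3) and "t" (3): a world point X has camera coordinates R X + t. Camera axes: x right, y down, z forward; pixel columns grow to the right and rows downward; lengths in m; the calibration is good to about 2 mm. A picture is of the moment at which its call begins. There is no depth.
- ctrl.sign_off(): hands the job in; it is judged then, once.
The state is a dict: "time": time; "qpos": joint angles; "dq": joint speeds; "joint_efforts": joint torques, N m; "eef_pos": TCP position; "tcp_rot": TCP orientation; "contact_force": force on the tool from outside, world axes, zero at the start; "wrist_torque": the same for the moment, N m; "opening": opening from 0.0 (shut) to 1.0 (fully open); "finger_force": force on a finger pad.
Only numpy, scipy, OpenCV 4.12 (cv2) and the standard library are available. Lean on these libraries where they do the work, as an engineer would, in place of code of your own. Each camera call takes 0.05 s, during which the arm holds its last target. There are 200 camera calls.

## Task

Shut and lock the wooden gilding case: lower its lid onto the springy rubber seal, press the lid down just far enough for the barrel bolt on it to find the hole in its keeper, push the bolt across until it is fully home, then turn the bolt's knob right down into its notch so that it cannot work loose. The keeper's height was set by hand and is not known exactly, so feel for the hole and never ram the bolt against the keeper: a firm hand push would mark it. Do not disturb the other things on the bench.

Things in the scene. Friction and masses are not known exactly. Their poses are not given: they have to be found in the camera images.
- case: Wooden case, immovable: 200 mm deep (x, away from the robot), 240 wide (y, left), cheeks 72 high; origin: centre of its underside. A plywood lid drops between the cheeks; hinge line along y at x +94, z 66, front edge at x -96. A rubber seal under the front edge springs it up (17 N at the bolt presses it right down). On the lid's top near the front a barrel bolt shoots to -y into the keeper.
- lid (a joint): Lid angle, rad: 0 pressed right down on its rests, positive open. Stiff hinges hold it where it is left; lying on the seal unpressed it stands at 0.095 to 0.125. The bolt line is 165 mm from the hinge line: 0.01 rad is 1.65 mm at the bolt.
- lid_press (a point): Point on the lid's bare top face, 14 mm behind its front edge, 70 mm left of its middle, clear of the bolt: a good place to push the lid down. Its z axis is the lid's upward normal, x points to the hinges; the hinge line is 176 mm from it along x and 6 mm below the face.
- bolt (a joint): Travel of the 10 mm round, blunt steel bolt, m: 0 drawn back, 0.045 home against its stop, the tip 23 mm into and through the keeper. It slides to the case's -y, stiffly (3 N; more with the seal pressing it on the keeper). The tip meets the keeper at 0.022: there it goes on into the hole, or stops dead on the plate above or below it.
- knob (a joint): Turn of the bolt's knob about the rod, rad: 0 square up from the lid (at the start), 1.45 right down, lying towards the hinges (case +x). Slot walls keep it upright; only within 2 mm of home can its stem swing down through the notch in the wall, which locks the bolt. It takes about 1.5 N at the knob and stays as left.
- knob_grip (a point): Centre of the steel knob: a flat-sided lug 12 mm thick along the rod, 15 across, 22 tall, on a 7 mm stem, 31 mm from the rod's axis and 42 above the lid's top while upright (slot walls end 21 mm below it). z axis: from the rod out through the knob; y along the rod, the bolt moves to -y. Turned down, it lies 31 mm nearer the hinges and 27 lower.
- keeper: Keeper on the right cheek's outer face; origin on that face in line with the bolt, at the height of the case's underside; axes as the case. Its strike plate, 44 mm wide, top about 45 above the cheek, has the hole: 11.6 high, 17 wide, 18 deep. The plate was set by hand: the hole's height, somewhere between the bolt's heights with the lid right down and with it lying unpressed, is not measured: feel for it. Over 25 N marks it.
- try_square: Bystander: try square lying flat, 185 x 113 x 16 mm, dark wooden stock and thin steel blade; origin at the centre of its underside.
- sanding_block: Bystander: brown cork sanding block, 65 x 101 x 32 mm; origin at the centre of its underside.
- pencil: Bystander: dark carpenter's pencil, 172 mm long, 9 mm thick, lying just left of the case; origin at the centre of its underside.
- tape_measure: Bystander: pocket tape measure, 35 x 70 x 60 mm; origin at the centre of its underside.

How it is judged:
By the outcome, as a careful person would: the job done as asked, in the order asked, and still so for the second after the job is handed in, with the robot touching nothing.
It also fails if it takes over 72 s, if anything falls off the work surface, if the arm or the gripper's body presses on something with over 40 N, if the wrist force passes 120 N, or if a joint passes its speed limit or range.

## Working session

There is one attempt and no reset: what is moved stays moved. The work goes in short steps, Python scripts to look and compute and a tool call to move; the robot and the scene stay as the last step left them, time stands still between calls to the robot, and variables do not carry over. Pictures are saved under pics/ and viewed, at most 10 in all, crops included, and the job is handed in when it is done.

Besides the shell and the picture viewer there is one more tool, called after "Request:" by a JSON object that holds its "fn" and its "kwargs", one argument or row to a line. drive_tool: Moves the arm, as the interface text tells. Its arguments: {"type":"object","properties":{"moves":{"type":"array","items":{"type":"array"}},"grip_force":{"type":"number"}},"required":["moves"]}

```bash
mkdir -p pics; ls; python3 - <<'E'
from plant import ctrl
import cv2,numpy as np
for n in("side","top"):
    d=ctrl.read_camera(n);cv2.imwrite(f"pics/{n}0.png",d["image"][:,:,::-1])
    print(n,d["fx"],d["fy"],d["cx"],d["cy"],d["dist"],np.round(d["R"],4).tolist(),np.round(d["t"],4))
print(ctrl.get_state())
E
```

```text
pics
side 470.501417747369 470.501417747369 316.17627269217473 193.1356834843614 [0.04525583 0.         0.         0.         0.        ] [[-0.9833, -0.1811, 0.0203], [-0.0926, 0.4007, -0.9115], [0.157, -0.8981, -0.4108]] [0.5922 0.101  1.564 ]
top 493.1076724884734 493.1076724884734 316.35489017254923 207.13094385464422 [-0.01753347  0.          0.          0.          0.        ] [[0.0256, -0.9996, 0.0127], [-0.9951, -0.0267, -0.0951], [0.0954, -0.0102, -0.9954]] [0.105 0.576 1.416]
{'time': 0.1, 'qpos': array([-1.39896414e+00,  2.87071631e-01,  1.57799509e+00,  9.36401242e-06,
        1.27861297e+00, -1.49990616e-01]), 'dq': array([-0.00127131, -0.00335293, -0.00303273, -0.00042487, -0.00309952,
       -0.00144436]), 'joint_efforts': array([ 6.06405265e-04, -4.07297516e+01, -2.93696988e+01, -9.20733851e-05,
        3.45944783e-03, -3.49491593e-06]), 'eef_pos': array([ 0.21344176, -0.6397902 ,  0.24710833]), 'tcp_rot': array([ 9.87081350e-01,  1.60216480e-01, -6.91390185e-06, -1.04350317e-03]), 'contact_force': array([-0.6865136,  0.3155432, -0.1583809]), 'wrist_torque': array([0.00797815, 0.04687755, 0.05492709]), 'finger_force': 0.0, 'opening': 0.9989400259581764}
```

View pics/top0.png

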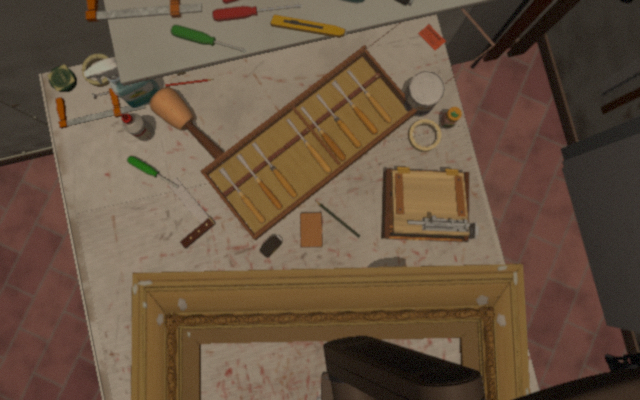

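View pics/side0.png

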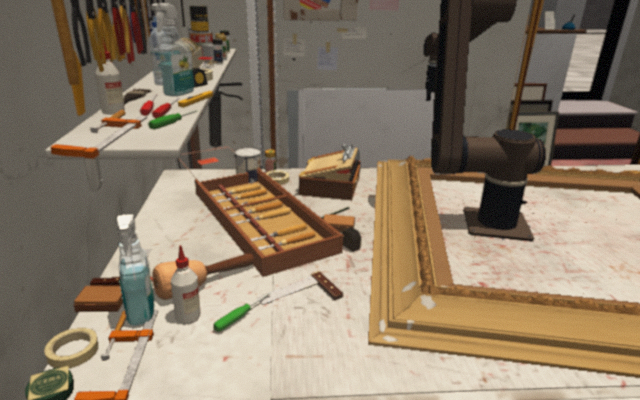

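The top view shows the case at about cols 384–470, rows 168–240, with the lid partly open and the bolt near (440,225). The side view shows the lid raised near (330,165). I'll enlarge both.

```bash
python3 - <<'E'
import cv2,numpy as np
a=cv2.imread("pics/top0.png")[155:255,370:490];b=cv2.imread("pics/side0.png")[135:210,285:375]
a=cv2.resize(a,None,fx=5,fy=5,interpolation=cv2.INTER_CUBIC)
a=cv2.convertScaleAbs(a,alpha=1.5)
b=cv2.convertScaleAbs(cv2.resize(b,None,fx=6,fy=6,interpolation=cv2.INTER_CUBIC),alpha=1.3)
cv2.imwrite("pics/a.png",a);cv2.imwrite("pics/b.png",b)
E
```

```text
(no output)
```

View pics/a.png

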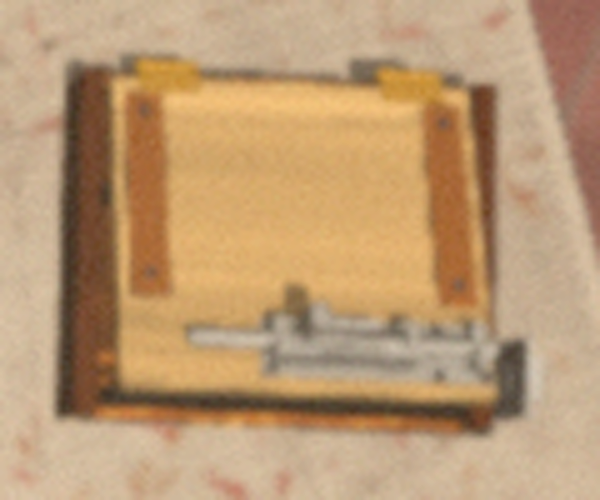

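View pics/b.png

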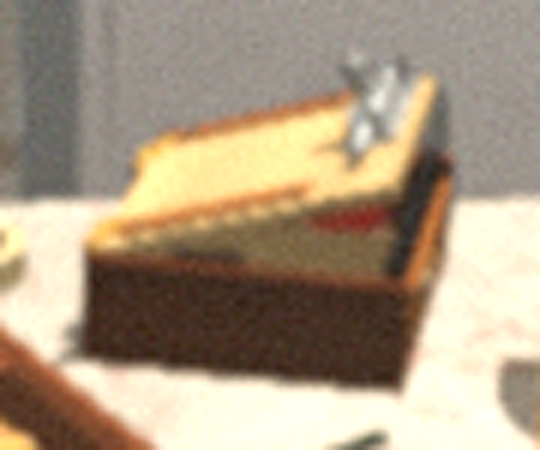

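The crops give the case's corners, the lid's front edge and the knob (about (296,292) in crop a). I'll fit the case pose and lid angle to these.

```bash
cat > h.py <<'E'
from plant import ctrl
import cv2,numpy as np
from scipy.spatial.transform import Rotation as Ro
def proj(d,X):
    K=np.array([[d["fx"],0,d["cx"]],[0,d["fy"],d["cy"]],[0,0,1]])
    return cv2.projectPoints(np.atleast_2d(X).astype(float),cv2.Rodrigues(np.array(d["R"]))[0],np.array(d["t"],float),K,np.array(d["dist"]))[0][:,0]
def case(p,X):
    return Ro.from_euler('z',p[2]).apply(X)+[p[0],p[1],0]
def lid(a,s,y,n): # s from hinge toward front, n above hinge line
    return [0.094-s*np.cos(a)+n*np.sin(a), y, 0.066+s*np.sin(a)+n*np.cos(a)]
E
python3 - <<'E'
from h import *
from scipy.optimize import least_squares
T=ctrl.read_camera("top");S=ctrl.read_camera("side")
A=lambda u,v:(370+(u+.5)/5-.5,155+(v+.5)/5-.5)
B=lambda u,v:(285+(u+.5)/6-.5,135+(v+.5)/6-.5)
top=np.array([A(80,68),A(72,412),A(495,88),A(491,430)]);topX=[[.1,.12,.072],[-.1,.12,.072],[.1,-.12,.072],[-.1,-.12,.072]]
sd=np.array([B(85,352),B(402,388),B(90,262),B(412,290)]);sdX=[[.1,.12,0],[-.1,.12,0],[.1,.12,.072],[-.1,.12,.072]]
# lid: p[3]=angle,p[4]=half width,p[5]=knob y
lt=np.array([A(118,388),A(496,405),A(296,292)]); ls=np.array([B(435,78),B(412,170)])
def f(p):
    L=lambda y:lid(p[3],.19,y,.006)
    k=lid(p[3],.165,p[5],.006+.042+.011)
    r=[proj(T,case(p,topX))-top,proj(S,case(p,sdX))-sd,
       proj(T,case(p,[L(p[4]),L(-p[4]),k]))-lt,proj(S,case(p,[L(-p[4]),L(p[4])]))-ls]
    return np.concatenate(r).ravel()
r=least_squares(f,[.6,-.2,0,.4,.1,0],loss='soft_l1')
print(np.round(r.x,4));print(np.round(r.fun.reshape(-1,2),1).tolist())
p=r.x
print("press",case(p,[lid(p[3],.176,.07,.006)]),"knob",case(p,[lid(p[3],.165,p[5],.048)]),"closed",case(p,[lid(.11,.165,p[5],.048)]))
E
```

```text
[ 0.583  -0.1929 -0.0131  0.3311  0.1021  0.0179]
[[-0.2, 0.5], [-0.4, 1.6], [0.2, -0.1], [0.4, 1.3], [-0.8, 2.0], [0.1, 1.5], [-1.6, -1.0], [-0.5, -0.5], [0.6, -0.1], [0.1, -0.5], [-0.0, 4.1], [-0.6, -1.4], [-3.5, 1.2]]
press [[ 0.51343638 -0.12202196  0.12889303]] knob [[ 0.53681153 -0.17438863  0.16503528]] closed [[ 0.51851122 -0.17414964  0.13182331]]
```

Request:
{"fn": "drive_tool", "kwargs": {
  "moves": [
    [[0,0,0],[0.0443,-0.0406,0],0.03],
    [[0,0,0],[0.0443,-0.0406,0],0.03],
    [[0,0,0],[0.0443,-0.0406,0],0.03],
    [[0,0,0],[0.0443,-0.0406,0],0.03],
    [[0,0,0],[0.0443,-0.0406,0],0.03]
  ],
  "grip_force": 40
}}

```text
time: 0.82
eef_pos: [0.36, -0.3758, 0.2482]
tcp_rot: [0.987, 0.16, 0.0, 0.0]
contact_force: [0.9, -0.5, -0.1]
opening: 0.35
finger_force: 0.0
```

Request:
{"fn": "drive_tool", "kwargs": {
  "moves": [
    [[0,0,0],[0.0443,-0.0406,0],0.03],
    [[0,0,0],[0.0443,-0.0406,0],0.03],
    [[0,0,0.168],[0,0,0],0.03],
    [[0,0,0.168],[0,0,0],0.03],
    [[0,0,0],[0,0,0],0.03]
  ]
}}

```text
time: 1.45
eef_pos: [0.4178, -0.2723, 0.2482]
tcp_rot: [1.0, -0.006, -0.0, -0.0]
contact_force: [-0.1, -1.0, -0.4]
opening: 0.354
finger_force: 0.0
```

```bash
cat >> h.py <<'E'
def go(X,yaw=-.013):
    s=ctrl.get_state();R=Ro.from_quat(s["tcp_rot"]);G=Ro.from_matrix([[np.cos(yaw),np.sin(yaw),0],[np.sin(yaw),-np.cos(yaw),0],[0,0,-1]])
    print("t",round(s["time"],2),"pos",np.round(s["eef_pos"],4),"F",np.round(s["contact_force"],1),"shift",np.round(R.inv().apply(np.array(X)-s["eef_pos"]),4),"turn",np.round((R.inv()*G).as_rotvec(),3))
E
python3 - <<'E'
from h import *
go([.505,-.115,.247])
d=ctrl.read_camera("wrist");cv2.imwrite("pics/w1.png",d["image"][:,:,::-1]);np.save("w1.npy",d,allow_pickle=True)
E
```

```text
t 1.45 pos [ 0.4178 -0.2723  0.2482] F [-0.1 -1.  -0.4] shift [ 0.0853 -0.1583  0.0012] turn [-0.     0.     0.001]
```

View pics/w1.png

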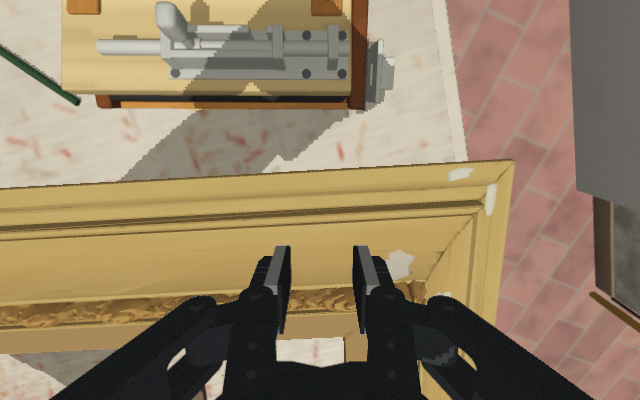

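The wrist view shows the lid's front edge corners at (62,95) and (351,97), the right cheek corner at (367,108) and the knob top at (168,9). I'll refit with these.

```bash
python3 - <<'E'
from h import *
from scipy.optimize import least_squares
T=ctrl.read_camera("top");W=np.load("w1.npy",allow_pickle=True).item()
A=lambda u,v:(370+(u+.5)/5-.5,155+(v+.5)/5-.5)
top=np.array([A(80,68),A(72,412),A(495,88),A(491,430)]);topX=[[.1,.12,.072],[-.1,.12,.072],[.1,-.12,.072],[-.1,-.12,.072]]
w=np.array([(62,95),(351,97),(367,108),(168,9),(182,46)])
def f(p):
    L=lambda y:lid(p[3],.19,y,.006)
    X=[L(p[4]),L(-p[4]),[-.1,-.12,.072],lid(p[3],.165,p[5],.059),lid(p[3],.165,p[5],.006+.014)]
    return np.concatenate([proj(T,case(p,topX))-top,proj(W,case(p,X))-w]).ravel()
r=least_squares(f,[.6,-.2,0,.4,.1,0],loss='soft_l1')
p=r.x;print(np.round(p,4));print(np.round(r.fun.reshape(-1,2),1).tolist())
np.save("p.npy",p)
print("tail y etc; press",case(p,[lid(p[3],.178,.082,.006)]),"knob",case(p,[lid(p[3],.165,p[5],.048)]))
for a in(0,.11):print(case(p,[lid(a,.165,p[5],.048),lid(a,.178,.082,.006)]))
q=case(p,[lid(p[3],.178,.082,.006)])[0];go(q+[0,0,.017+.05],p[2])
E
```

```text
[ 0.5825 -0.1929 -0.0033  0.3302  0.1008  0.0027]
[[-0.5, 1.0], [-0.0, 2.2], [-0.1, -0.3], [0.7, 1.1], [0.2, -3.0], [0.2, -7.2], [-0.6, 1.5], [-1.4, 1.1], [13.2, -0.2]]
tail y etc; press [[ 0.51032001 -0.11070587  0.12939039]] knob [[ 0.53597077 -0.19013059  0.16490624]]
[[ 0.51149335 -0.1900489   0.114     ]
 [ 0.49875823 -0.11066728  0.072     ]]
[[ 0.51775992 -0.19006981  0.13182331]
 [ 0.5004927  -0.11067307  0.09150427]]
t 1.55 pos [ 0.4177 -0.2727  0.2482] F [-0.7 -0.4 -0.1] shift [ 0.0907 -0.163   0.0518] turn [-0.     0.    -0.008]
```

Request:
{"fn": "drive_tool", "kwargs": {
  "moves": [
    [[0,0,0],[0.0222,-0.0408,0],0],
    [[0,0,0],[0.0222,-0.0408,0],0],
    [[0,0,0],[0.0222,-0.0408,0],0],
    [[0,0,0],[0.0222,-0.0408,0.02],0],
    [[0,0,0],[0,0,0.03],0]
  ]
}}

```text
time: 2.17
eef_pos: [0.5107, -0.1089, 0.199]
tcp_rot: [1.0, -0.004, 0.002, 0.0]
contact_force: [-0.7, 1.0, 0.0]
opening: -0.001
finger_force: 0.0
```

```bash
python3 - <<'E'
from h import *
go([.508,-.111,.146])
d=ctrl.read_camera("wrist");cv2.imwrite("pics/w2.png",d["image"][:,:,::-1]);np.save("w2.npy",d,allow_pickle=True)
E
```

```text
t 2.17 pos [ 0.5107 -0.1089  0.199 ] F [-0.7  1.   0. ] shift [-0.0028  0.0021  0.053 ] turn [ 0.001 -0.003  0.005]
```

View pics/w2.png

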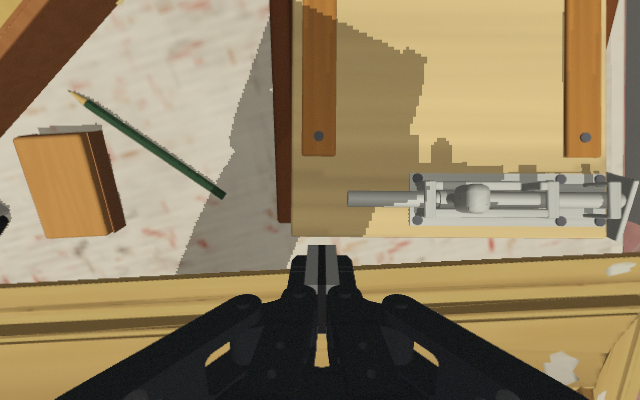

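The close view shows lid front corners at (291,236) and (607,239), left cheek front corner at (277,222), knob top at (473,198) and rod tail at (347,199).

```bash
python3 - <<'E'
from h import *
from scipy.optimize import least_squares
T=ctrl.read_camera("top");W=np.load("w1.npy",allow_pickle=True).item();V=np.load("w2.npy",allow_pickle=True).item()
A=lambda u,v:(370+(u+.5)/5-.5,155+(v+.5)/5-.5)
top=np.array([A(80,68),A(72,412),A(495,88),A(491,430)]);topX=[[.1,.12,.072],[-.1,.12,.072],[.1,-.12,.072],[-.1,-.12,.072]]
w=np.array([(62,95),(351,97),(367,108),(168,9)])
v=np.array([(291,236),(607,239),(277,222),(473,198),(347,199)])
def f(p):
    L=lambda y:lid(p[3],.19,y,.006);k=lid(p[3],.165,p[5],.059)
    return np.concatenate([.7*(proj(T,case(p,topX))-top),proj(W,case(p,[L(p[4]),L(-p[4]),[-.1,-.12,.072],k]))-w,
     proj(V,case(p,[L(p[4]),L(-p[4]),[-.1,.12,.072],k,lid(p[3],.165,p[6],.017)]))-v]).ravel()
r=least_squares(f,[.58,-.19,0,.33,.1,0,.06],loss='soft_l1')
p=r.x;print(np.round(p,4));print(np.round(r.fun.reshape(-1,2),1).tolist())
np.save("p.npy",p)
for a in(0,.05,.11,p[3]):print(a,case(p,[lid(a,.165,p[5],.048),lid(a,.178,.082,.006)]).round(4).tolist())
E
```

```text
[ 0.5845 -0.1929 -0.0166  0.3026  0.1031  0.0082  0.0676]
[[-0.0, -0.1], [-0.3, 0.6], [0.2, -0.3], [0.2, 0.6], [0.0, -5.3], [1.1, -5.5], [-2.2, 1.0], [-9.2, 4.5], [0.2, -0.2], [-0.5, -0.9], [0.2, 1.6], [1.9, 1.4], [0.0, -0.9]]
0 [[0.5137, -0.1836, 0.114], [0.5019, -0.1095, 0.072]]
0.05 [[0.5163, -0.1836, 0.1222], [0.5024, -0.1095, 0.0809]]
0.11 [[0.52, -0.1837, 0.1318], [0.5037, -0.1096, 0.0915]]
0.3026412441475793 [[0.5355, -0.1839, 0.161], [0.5118, -0.1097, 0.1248]]
```

Request:
{"fn": "drive_tool", "kwargs": {
  "moves": [
    [[0,0,0],[-0.001,0,0.025],0],
    [[0,0,0],[-0.001,0,0.02],0],
    [[0,0,0],[-0.001,0,0.01],0],
    [[0,0,0],[-0.001,0,0.008],0],
    [[0,0,0],[-0.001,0,0.008],0]
  ]
}}

```text
time: 2.9
eef_pos: [0.5044, -0.1112, 0.1279]
tcp_rot: [1.0, -0.007, 0.001, 0.0]
contact_force: [0.0, -0.5, 1.0]
opening: -0.003
finger_force: 0.2
```

Request:
{"fn": "drive_tool", "kwargs": {
  "moves": [
    [[0,0,0],[-0.001,0,0.006],0],
    [[0,0,0],[0,0,0.005],0],
    [[0,0,0],[0,0,0.003],0],
    [[0,0,0],[0,0,0],0]
  ]
}}

```text
time: 3.4
eef_pos: [0.5028, -0.1105, 0.1131]
tcp_rot: [1.0, -0.007, -0.0, -0.0]
contact_force: [-1.2, 0.4, 0.8]
opening: 0.005
finger_force: 0.0
```

Request:
{"fn": "drive_tool", "kwargs": {
  "moves": [
    [[0,0,0],[0,0,0.003],0],
    [[0,0,0],[0,0,0.002],0],
    [[0,0,0],[0,0,0],0]
  ]
}}

```text
time: 3.78
eef_pos: [0.5029, -0.1107, 0.1084]
tcp_rot: [1.0, -0.007, -0.0, 0.0]
contact_force: [-0.9, -0.4, 1.6]
opening: 0.003
finger_force: 0.6
```

Request:
{"fn": "drive_tool", "kwargs": {
  "moves": [
    [[0,0,0],[0,0,0.002],0],
    [[0,0,0],[0,0,0.002],0],
    [[0,0,0],[0,0,0],0]
  ]
}}

```text
time: 4.15
eef_pos: [0.5026, -0.1107, 0.1043]
tcp_rot: [1.0, -0.007, -0.001, -0.0]
contact_force: [-3.6, -0.3, 5.0]
opening: -0.0
finger_force: 2.0
```

```bash
python3 - <<'E'
from h import *
go([.5,-.11,.1])
d=ctrl.read_camera("wrist");cv2.imwrite("pics/w3.png",d["image"][:,:,::-1]);np.save("w3.npy",d,allow_pickle=True)
E
```

```text
t 4.15 pos [ 0.5026 -0.1107  0.1043] F [-3.6 -0.3  5. ] shift [-0.0026 -0.0006  0.0043] turn [-0.     0.001 -0.001]
```

View pics/w3.png

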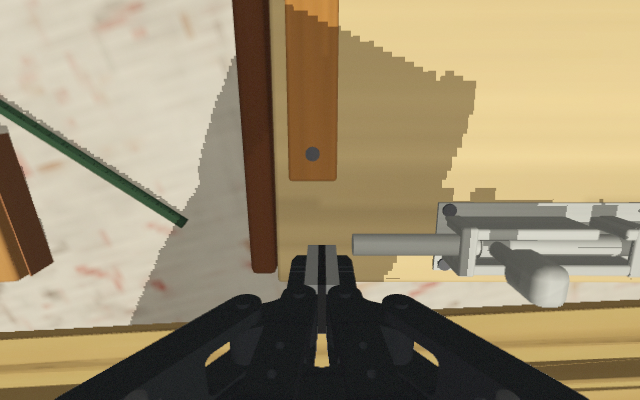

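The lid now lies on the seal (5 N). Knob top face is centred at about (545,287), left cheek front corners at (252,272) and (276,272). I'll locate the knob from this.

```bash
python3 - <<'E'
from h import *
from scipy.optimize import least_squares
p0=np.load("p.npy");W=np.load("w3.npy",allow_pickle=True).item();V=np.load("w2.npy",allow_pickle=True).item()
w=np.array([(252,272),(545,287),(352,245),(498,250)])
v=np.array([(277,222),(473,198),(347,199)])
def f(q):
    p=[q[0],q[1],q[6]];a=q[5]
    k=lambda a:lid(a,.165,q[2],.059);t=lambda a:lid(a,.165,q[3],.017)
    return np.concatenate([(proj(W,case(p,[[-.1,.12,.072],k(a),t(a),lid(a,.165,q[2],.027)]))-w).ravel(),(proj(V,case(p,[[-.1,.12,.072],k(q[4]),t(q[4])]))-v).ravel(),[300*(a-.086),300*(q[6]+.012)]])
r=least_squares(f,[*p0[:2],.008,.067,.3,.086,-.012],loss='soft_l1');q=r.x
print(q.round(4),r.fun.round(1).tolist());p=[q[0],q[1],q[6]]
np.save("q.npy",q)
for a in(0,.06,.11):print(a,case(p,[lid(a,.165,q[2],.048)])[0].round(4))
E
```

```text
[ 0.5859 -0.1928  0.0092  0.0679  0.2972  0.0836 -0.0124] [-0.3, 1.7, 3.8, 1.5, 0.3, -3.4, -2.0, 0.1, 0.6, 0.7, -0.5, -0.5, -0.4, -2.4, -0.7, -0.1]
0 [ 0.515  -0.1828  0.114 ]
0.06 [ 0.5182 -0.1828  0.1238]
0.11 [ 0.5213 -0.1829  0.1318]
```

Request:
{"fn": "drive_tool", "kwargs": {
  "moves": [
    [[0,0,0],[0,0,-0.05],0],
    [[0,0,0],[0,0,-0.05],0.04],
    [[0,0,0],[0.009,0.036,0],0.04],
    [[0,0,0],[0.009,0.036,0],0.04],
    [[0,0,0],[0,0,0],0.04]
  ]
}}

```text
time: 4.82
eef_pos: [0.5205, -0.1848, 0.204]
tcp_rot: [1.0, -0.009, 0.001, 0.0]
contact_force: [0.0, 0.8, -0.6]
opening: 0.471
finger_force: 0.0
```

```bash
python3 - <<'E'
from h import *
go([.521,-.183,.136])
d=ctrl.read_camera("wrist");cv2.imwrite("pics/w4.png",d["image"][:,:,::-1]);
E
```

```text
t 4.83 pos [ 0.5205 -0.1848  0.204 ] F [ 0.   0.8 -0.6] shift [ 0.0003 -0.0018  0.068 ] turn [ 0.    -0.002 -0.004]
```

View pics/w4.png

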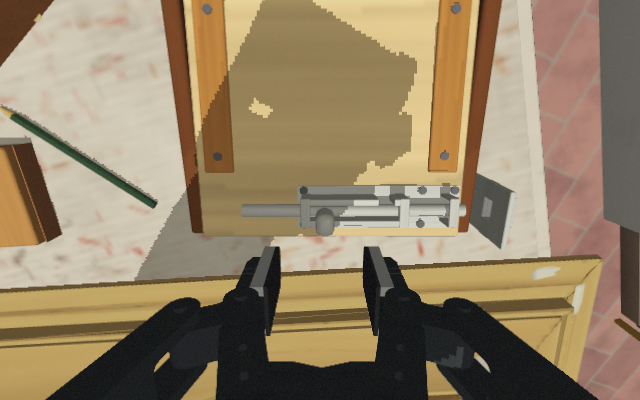

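Request:
{"fn": "drive_tool", "kwargs": {
  "moves": [
    [[0,0,0],[0.0005,-0.001,0.03],0.04],
    [[0,0,0],[0,0,0.026],0.04],
    [[0,0,0],[0,0,0.012],0.04],
    [[0,0,0],[0,0,0],0.006],
    [[0,0,0],[0,0,0],0.006]
  ],
  "grip_force": 40
}}

```text
time: 5.5
eef_pos: [0.5208, -0.1858, 0.1381]
tcp_rot: [1.0, -0.006, 0.0, 0.005]
contact_force: [-2.7, -12.7, -2.9]
opening: 0.132
finger_force: 42.8
```

Request:
{"fn": "drive_tool", "kwargs": {
  "moves": [
    [[0,0,0],[0,0,0],0.0],
    [[0,0,0],[0,0,0],0.0],
    [[0,0,0],[0,0,0],0.0]
  ],
  "grip_force": 60
}}

```text
time: 5.88
eef_pos: [0.5208, -0.1859, 0.1382]
tcp_rot: [1.0, -0.006, 0.001, 0.005]
contact_force: [-2.2, -10.7, -1.6]
opening: 0.126
finger_force: 63.3
```

Request:
{"fn": "drive_tool", "kwargs": {
  "moves": [
    [[0,0,0],[0,0.004,0],0],
    [[0,0,0],[0,0.005,0],0],
    [[0,0,0],[0,0.004,0],0],
    [[0,0,0],[0,0.003,0],0],
    [[0,0,0],[0,0,0],0]
  ]
}}

```text
time: 6.5
eef_pos: [0.5202, -0.198, 0.1366]
tcp_rot: [1.0, -0.007, -0.0, 0.0]
contact_force: [-1.9, 2.1, 4.3]
opening: 0.121
finger_force: 64.4
```

Request:
{"fn": "drive_tool", "kwargs": {
  "moves": [
    [[0,0,0],[0,0.003,0],0],
    [[0,0,0],[0,0.003,0],0],
    [[0,0,0],[0,0,0],0]
  ]
}}

```text
time: 6.88
eef_pos: [0.5201, -0.2043, 0.1364]
tcp_rot: [1.0, -0.007, -0.0, 0.0]
contact_force: [-2.5, 1.7, 3.9]
opening: 0.123
finger_force: 64.3
```

Request:
{"fn": "drive_tool", "kwargs": {
  "moves": [
    [[0,0,0],[0,0.002,0],0],
    [[0,0,0],[0,0.002,0],0],
    [[0,0,0],[0,0,0],0]
  ]
}}

```text
time: 7.25
eef_pos: [0.52, -0.2082, 0.1363]
tcp_rot: [1.0, -0.007, -0.0, 0.0]
contact_force: [-3.1, 2.2, 3.6]
opening: 0.125
finger_force: 64.3
```

Request:
{"fn": "drive_tool", "kwargs": {
  "moves": [
    [[0,0,0],[0,0.001,0],0],
    [[0,0,0],[0,0.001,0],0]
  ]
}}

```text
time: 7.5
eef_pos: [0.52, -0.2089, 0.1363]
tcp_rot: [1.0, -0.007, -0.0, -0.001]
contact_force: [-2.1, 7.1, 6.0]
opening: 0.125
finger_force: 64.4
```

Request:
{"fn": "drive_tool", "kwargs": {
  "moves": [
    [[0,0,0],[0,0.001,0],0],
    [[0,0,0],[0,0.0005,0],0]
  ]
}}

```text
time: 7.75
eef_pos: [0.52, -0.2091, 0.1363]
tcp_rot: [1.0, -0.008, -0.0, -0.003]
contact_force: [-2.3, 10.3, 5.7]
opening: 0.123
finger_force: 64.6
```

Request:
{"fn": "drive_tool", "kwargs": {
  "moves": [
    [[0,0,0],[-0.0002,0,0.0006],0],
    [[0,0,0],[-0.0002,0,0.0006],0],
    [[0,0,0],[-0.0002,0,0.0006],0],
    [[0,0,0],[-0.0002,0,0.0006],0]
  ]
}}

```text
time: 8.25
eef_pos: [0.5198, -0.2091, 0.1351]
tcp_rot: [1.0, -0.007, 0.0, -0.003]
contact_force: [-2.5, 9.8, 12.1]
opening: 0.125
finger_force: 65.3
```

Request:
{"fn": "drive_tool", "kwargs": {
  "moves": [
    [[0,0,0],[-0.0002,0,0.0006],0],
    [[0,0,0],[-0.0002,0,0.0006],0],
    [[0,0,0],[-0.0002,0,0.0006],0],
    [[0,0,0],[-0.0002,0,0.0006],0]
  ]
}}

```text
time: 8.75
eef_pos: [0.5194, -0.2092, 0.1333]
tcp_rot: [1.0, -0.007, 0.001, -0.002]
contact_force: [-2.9, 11.1, 13.6]
opening: 0.128
finger_force: 65.5
```

Request:
{"fn": "drive_tool", "kwargs": {
  "moves": [
    [[0,0,0],[-0.0002,0,0.0006],0],
    [[0,0,0],[-0.0002,0,0.0006],0],
    [[0,0,0],[-0.0002,0,0.0006],0],
    [[0,0,0],[-0.0002,0,0.0006],0]
  ],
  "grip_force": 80
}}

```text
time: 9.25
eef_pos: [0.5191, -0.2092, 0.1315]
tcp_rot: [1.0, -0.007, 0.001, -0.002]
contact_force: [-3.0, 11.7, 15.8]
opening: 0.119
finger_force: 82.5
```

Request:
{"fn": "drive_tool", "kwargs": {
  "moves": [
    [[0,0,0],[-0.0002,0,0.0006],0],
    [[0,0,0],[-0.0002,0,0.0006],0],
    [[0,0,0],[-0.0002,0,0.0006],0],
    [[0,0,0],[-0.0002,0,0.0006],0]
  ]
}}

```text
time: 9.75
eef_pos: [0.5187, -0.2094, 0.1297]
tcp_rot: [1.0, -0.008, 0.002, -0.002]
contact_force: [-1.9, 12.4, 16.3]
opening: 0.116
finger_force: 82.6
```

Request:
{"fn": "drive_tool", "kwargs": {
  "moves": [
    [[0,0,0],[-0.0002,-0.0003,0.0006],0],
    [[0,0,0],[-0.0002,0,0.0006],0],
    [[0,0,0],[-0.0002,0,0.0006],0],
    [[0,0,0],[-0.0002,0,0.0006],0]
  ]
}}

```text
time: 10.25
eef_pos: [0.5182, -0.2116, 0.1272]
tcp_rot: [1.0, -0.007, 0.003, 0.001]
contact_force: [-1.8, 3.4, 11.7]
opening: 0.117
finger_force: 82.1
```

Request:
{"fn": "drive_tool", "kwargs": {
  "moves": [
    [[0,0,0],[-0.0002,0,0.0006],0],
    [[0,0,0],[-0.0002,0,0.0006],0],
    [[0,0,0],[-0.0002,0,0.0006],0],
    [[0,0,0],[-0.0002,0,0.0006],0]
  ]
}}

```text
time: 10.75
eef_pos: [0.5179, -0.2124, 0.1257]
tcp_rot: [1.0, -0.007, 0.003, 0.002]
contact_force: [-2.8, 4.9, 15.3]
opening: 0.118
finger_force: 82.5
```

Request:
{"fn": "drive_tool", "kwargs": {
  "moves": [
    [[0,0,0],[0.0002,0.001,-0.0005],0],
    [[0,0,0],[0,0.002,0],0],
    [[0,0,0],[0,0.002,0],0]
  ]
}}

```text
time: 11.12
eef_pos: [0.5178, -0.2166, 0.1257]
tcp_rot: [1.0, -0.007, 0.003, 0.001]
contact_force: [-2.1, 4.6, 13.1]
opening: 0.123
finger_force: 82.1
```

Request:
{"fn": "drive_tool", "kwargs": {
  "moves": [
    [[0,0,0],[0,0.003,0],0],
    [[0,0,0],[0,0.003,0],0],
    [[0,0,0],[0,0.003,0],0],
    [[0,0,0],[0,0.002,0],0]
  ]
}}

```text
time: 11.62
eef_pos: [0.5177, -0.2273, 0.1258]
tcp_rot: [1.0, -0.007, 0.003, 0.0]
contact_force: [-1.8, 7.4, 13.4]
opening: 0.113
finger_force: 82.3
```

Request:
{"fn": "drive_tool", "kwargs": {
  "moves": [
    [[0,0,0],[0,0.002,0],0],
    [[0,0,0],[0,0.001,0],0],
    [[0,0,0],[0,0,0],0]
  ]
}}

```text
time: 12.0
eef_pos: [0.5176, -0.2304, 0.1258]
tcp_rot: [1.0, -0.007, 0.003, 0.001]
contact_force: [-1.1, 7.0, 13.1]
opening: 0.118
finger_force: 82.3
```

Request:
{"fn": "drive_tool", "kwargs": {
  "moves": [
    [[0,0,0],[0,0.001,0],0],
    [[0,0,0],[0,0.001,0],0],
    [[0,0,0],[0,0,0],0]
  ]
}}

```text
time: 12.38
eef_pos: [0.5176, -0.2318, 0.1258]
tcp_rot: [1.0, -0.007, 0.003, -0.0]
contact_force: [-2.4, 7.2, 14.5]
opening: 0.12
finger_force: 82.5
```

Request:
{"fn": "drive_tool", "kwargs": {
  "moves": [
    [[0,0,0],[0,0.001,0],0],
    [[0,0,0],[0,0.0005,0],0],
    [[0,0,0],[0,0,0],0]
  ]
}}

```text
time: 12.75
eef_pos: [0.5176, -0.232, 0.1258]
tcp_rot: [1.0, -0.008, 0.003, -0.001]
contact_force: [-0.8, 11.4, 15.6]
opening: 0.118
finger_force: 82.7
```

Request:
{"fn": "drive_tool", "kwargs": {
  "moves": [
    [[0,0,0],[0,-0.0015,-0.002],0.035],
    [[0,0,0],[0,0,0],0.035],
    [[0,0,0],[0,0,-0.04],0.035],
    [[0,0,0],[0,0,0],0],
    [[0,0,0],[-0.03,0,0],0]
  ],
  "grip_force": 40
}}

```text
time: 13.38
eef_pos: [0.4857, -0.2324, 0.1641]
tcp_rot: [1.0, -0.007, 0.001, 0.001]
contact_force: [0.5, 0.0, -0.0]
opening: 0.008
finger_force: 0.0
```

```bash
python3 - <<'E'
from h import *
go([.488,-.232,.132])
d=ctrl.read_camera("wrist");cv2.imwrite("pics/w5.png",d["image"][:,:,::-1]);
E
```

```text
t 13.38 pos [ 0.4857 -0.2324  0.1641] F [ 0.5  0.  -0. ] shift [ 0.0022 -0.0005  0.0321] turn [ 0.002 -0.001 -0.   ]
```

View pics/w5.png

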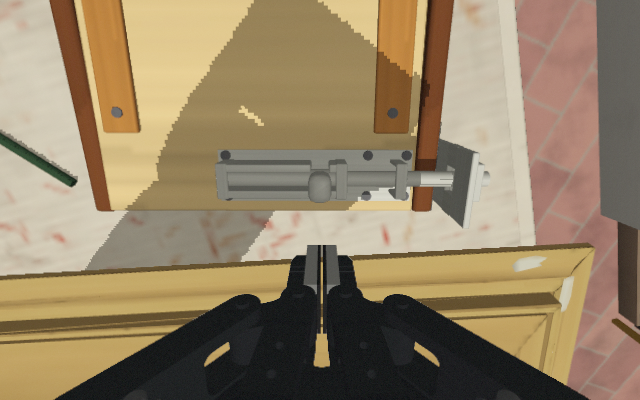

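The picture shows the bolt through the keeper (485,175) and the knob upright at (320,186), in line with the fingers. Next I push the knob over.

Request:
{"fn": "drive_tool", "kwargs": {
  "moves": [
    [[0,0,0],[0,0,0.02],0],
    [[0,0,0],[0,0,0.012],0],
    [[0,0,0],[0.008,0,0],0],
    [[0,0,0],[0.006,0,0],0],
    [[0,0,0],[0.004,0,0],0]
  ]
}}

```text
time: 14.05
eef_pos: [0.5035, -0.232, 0.1326]
tcp_rot: [1.0, -0.007, -0.0, 0.0]
contact_force: [-2.0, -0.1, -0.7]
opening: 0.001
finger_force: 0.8
```

Request:
{"fn": "drive_tool", "kwargs": {
  "moves": [
    [[0,0,0],[0.005,0,0],0],
    [[0,0,0],[0.005,0,0],0],
    [[0,0,0],[0.005,0,0],0],
    [[0,0,0],[0,0,0],0]
  ]
}}

```text
time: 14.55
eef_pos: [0.519, -0.2322, 0.1329]
tcp_rot: [1.0, -0.007, 0.001, 0.0]
contact_force: [-0.3, 0.1, -0.2]
opening: -0.003
finger_force: 0.0
```

Request:
{"fn": "drive_tool", "kwargs": {
  "moves": [
    [[0,0,0],[0.006,0,0],0],
    [[0,0,0],[0.006,0,0.001],0],
    [[0,0,0],[0.004,0,0.004],0],
    [[0,0,0],[0.003,0,0.003],0],
    [[0,0,0],[0,0,0.002],0]
  ]
}}

```text
time: 15.18
eef_pos: [0.5379, -0.2324, 0.1225]
tcp_rot: [1.0, -0.007, 0.001, 0.0]
contact_force: [0.5, 0.2, 2.3]
opening: 0.002
finger_force: 0.7
```

Request:
{"fn": "drive_tool", "kwargs": {
  "moves": [
    [[0,0,0],[0,0,0.002],0],
    [[0,0,0],[0,0,0.0015],0],
    [[0,0,0],[0,0,0],0]
  ]
}}

```text
time: 15.55
eef_pos: [0.5371, -0.2324, 0.119]
tcp_rot: [1.0, -0.007, 0.0, 0.0]
contact_force: [0.9, 0.4, 1.2]
opening: -0.004
finger_force: 0.5
```

Still moving easily; I'll press on until firm resistance.

Request:
{"fn": "drive_tool", "kwargs": {
  "moves": [
    [[0,0,0],[0.001,0,0.0015],0],
    [[0,0,0],[0,0,0.001],0],
    [[0,0,0],[0,0,0],0]
  ]
}}

```text
time: 15.92
eef_pos: [0.5378, -0.2324, 0.1172]
tcp_rot: [1.0, -0.007, -0.001, -0.0]
contact_force: [-2.9, 0.4, 6.4]
opening: -0.004
finger_force: 3.1
```

Request:
{"fn": "drive_tool", "kwargs": {
  "moves": [
    [[0,0,0],[0,0,0.001],0],
    [[0,0,0],[0,0,0.001],0],
    [[0,0,0],[0,0,0],0]
  ]
}}

```text
time: 16.3
eef_pos: [0.5379, -0.2325, 0.1167]
tcp_rot: [1.0, -0.007, -0.001, -0.0]
contact_force: [-5.4, 2.6, 12.0]
opening: 0.001
finger_force: 6.2
```

Request:
{"fn": "drive_tool", "kwargs": {
  "moves": [
    [[0,0,0],[0,0,0.001],0],
    [[0,0,0],[0,0,0],0],
    [[0,0,0],[0,0,-0.03],0],
    [[0,0,0],[0,0,-0.04],0],
    [[0,0,0],[-0.04,0,0],0]
  ]
}}

```text
time: 16.92
eef_pos: [0.5007, -0.2333, 0.1877]
tcp_rot: [1.0, -0.006, 0.004, 0.002]
contact_force: [-0.8, -0.9, -0.3]
opening: 0.003
finger_force: 0.0
```

```bash
python3 - <<'E'
from h import *
go([.488,-.232,.132])
d=ctrl.read_camera("wrist");im=d["image"][:,:,::-1]
cv2.imwrite("pics/w6.png",cv2.resize(im[90:290,180:500],None,fx=2.5,fy=2.5,interpolation=cv2.INTER_CUBIC));np.save("w6.npy",d,allow_pickle=True)
q=np.load("q.npy");p=[q[0],q[1],q[6]]
for a in(.04,.05,.06):
  for th in(1.2,1.45):
    X=[lid(a,.165-r*np.sin(th),q[2]-.045,.017+r*np.cos(th)) for r in(0,.02,.042)]
    print(a,th,case(p,X).round(4)[0],((proj(d,case(p,X))-[180,90])*2.5).round().tolist())
E
```

```text
t 16.93 pos [ 0.5007 -0.2333  0.1877] F [-0.8 -0.9 -0.3] shift [-0.0132 -0.0014  0.0556] turn [ 0.005 -0.007  0.   ]
0.04 1.2 [ 0.5153 -0.2278  0.0896] [[334.0, 247.0], [333.0, 186.0], [332.0, 111.0]]
0.04 1.45 [ 0.5153 -0.2278  0.0896] [[334.0, 247.0], [333.0, 179.0], [333.0, 99.0]]
0.05 1.2 [ 0.5155 -0.2278  0.0912] [[334.0, 248.0], [333.0, 186.0], [332.0, 110.0]]
0.05 1.45 [ 0.5155 -0.2278  0.0912] [[334.0, 248.0], [333.0, 179.0], [333.0, 98.0]]
0.06 1.2 [ 0.5158 -0.2278  0.0929] [[334.0, 248.0], [333.0, 186.0], [332.0, 109.0]]
0.06 1.45 [ 0.5158 -0.2278  0.0929] [[334.0, 248.0], [333.0, 179.0], [332.0, 97.0]]
```

View pics/w6.png

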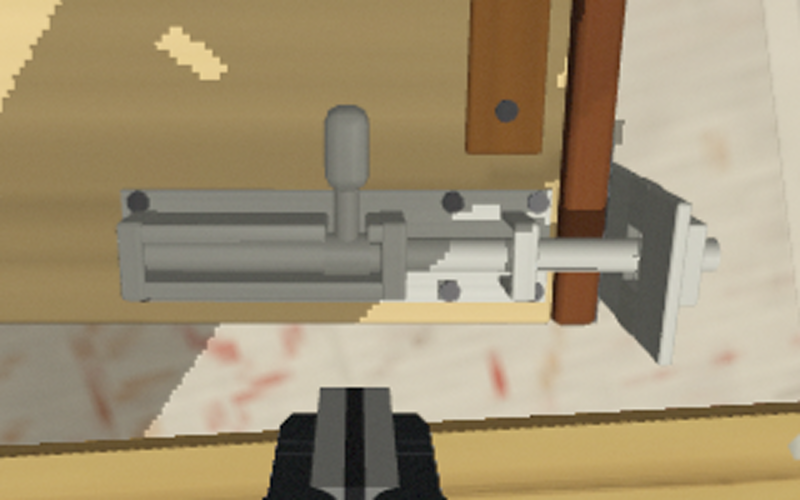

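The knob lies through the notch (end at (347,105)), and the bolt tip projects past the keeper (712,254). To be sure the knob is fully down, I'll press once more farther out on the lug, clear of the slot walls.

Request:
{"fn": "drive_tool", "kwargs": {
  "moves": [
    [[0,0,0],[0.047,-0.0015,0],0],
    [[0,0,0],[0,0,0.04],0],
    [[0,0,0],[0,0,0.025],0],
    [[0,0,0],[0,0,0.004],0],
    [[0,0,0],[0,0,0],0]
  ]
}}

```text
time: 17.6
eef_pos: [0.5444, -0.2303, 0.1161]
tcp_rot: [1.0, -0.007, -0.002, -0.001]
contact_force: [-6.9, 3.5, 12.5]
opening: 0.0
finger_force: 6.2
```

Request:
{"fn": "drive_tool", "kwargs": {
  "moves": [
    [[0,0,0],[0,0,0.0015],0],
    [[0,0,0],[0,0,0.001],0],
    [[0,0,0],[0,0,0],0]
  ]
}}

```text
time: 17.98
eef_pos: [0.5445, -0.2304, 0.1155]
tcp_rot: [1.0, -0.007, -0.002, -0.001]
contact_force: [-9.9, 5.7, 18.5]
opening: -0.001
finger_force: 9.9
```

Request:
{"fn": "drive_tool", "kwargs": {
  "moves": [
    [[0,0,0],[0,0,-0.03],0],
    [[0,0,0],[0,0,-0.05],0],
    [[0,0,0],[0,0,-0.05],0],
    [[0,0,0],[0,0,0],0]
  ]
}}

```text
time: 18.48
eef_pos: [0.5471, -0.2322, 0.2473]
tcp_rot: [1.0, -0.007, 0.004, 0.003]
contact_force: [-1.4, -0.0, 0.0]
opening: -0.002
finger_force: 0.0
```

```bash
python3 -c "
from plant import ctrl
print(ctrl.get_state()['eef_pos']);print(ctrl.sign_off())"
```

```text
[ 0.54713776 -0.23216688  0.24730852]
the job is handed in; nothing more can be done
None
```

The case is shut and locked, and handed in at about 18.5 s: the bolt is home against its stop and its tip shows past the keeper, the knob is pressed down to a firm stop in its notch, and the highest push I read against the keeper was about 12 N (25 N marks it).

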